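# Snap a batch ring onto the sprung laundry rail and close up the row

### The job

Take the yellow open ring standing on the ironing table, press it down through its gap onto the sprung steel rail until the rod snaps fully home in its eye, then slide it along the rod so that it pushes the white ring up against the black stop collar and the row is closed with no gaps. Press gently: do not bottom out the sprung rail or ram the row, and leave the red and green rings and the other things on the table where they are.

Things in the scene. Friction and masses are not known exactly. Their poses are not given: they have to be found in the camera images.
- clip: Yellow open ring (C-shaped plastic rail clip, about 60 g), loose, standing upright on two flared legs. Origin: centre of its underside, between the feet; z up; y along the axis of its eye (the way the rod will run; either way round is fine); x across. 67 mm wide in x over the feet, 24 mm deep in y, 86 mm high. Its gap opens downwards.
- clip_eye (a point): Centre of the yellow ring's eye, 36 mm above its underside and 34 mm below clip_handle. The eye is 13 mm across, for the 12 mm rod. Axes as clip.
- clip_gap (a point): Middle of the yellow ring's gap, between its two round lips, 30.5 mm above its underside. The gap is 43 mm wide at the feet and narrows between the legs to 8 mm at the lips, which sit on two sprung jaws that spread sideways in x. Pressing it on takes about 7 to 12 N, by friction and centring (off-centre shows as a side force), then the rod snaps in; pulling it off takes as much.
- clip_handle (a point): Middle of the flat handle on top of the yellow ring, 70 mm above its underside: the place to pinch it, across x. The handle is 14 mm thick in x, 24 mm wide in y, and runs from 50 to 86 mm above the underside. Axes as clip.
- rail: The fixed rail stand, steel and aluminium: two posts 310 mm apart with guides, and the rod between them. Origin: on the table, midway between the posts; y along the rod, from its free end towards the black stop collar; z up. The guides at the posts are the highest parts of the stand, 142 mm above the table.
- rod (a joint): How far the level sprung rod is pushed down, in m: 0 at rest (axis 130 mm above the table), 0.038 at the hard bottom. It gives from about 1 N on, 1 mm per 0.4 N. When the ring is pressed on, the rod sinks many mm before it snaps in, so going to where the rod was at rest is not enough; never push it beyond 0.032.
- rod_mid (a point): Point on the rod's axis, midway between the posts; moves down with the rod; y along the rod towards the black stop collar. The rod is 12 mm in diameter, of polished steel.
- rod_stop (a point): Point on the rod's axis in the face of the black stop collar (26 mm in diameter, fixed on the rod 92 mm from rod_mid); the row of rings is closed up against this face.
- marker (a joint): How far the white ring has been slid along the rod towards the stop collar, in m: at 0 its eye is 20 mm from rod_mid towards the collar; at 0.060 it touches the collar. It takes about 2 N to slide it and it stays where it is left.
- marker_eye (a point): Centre of the eye of the white ring, which is on the rod already; same shape and 24 mm depth along the rod as the yellow one (so closed up, the eyes are 24 mm apart); its top is 50 mm above its eye, its feet 36 mm below.
- clip_red: A red ring of the same shape standing on the table, loose, to be left alone. Origin: centre of its underside.
- clip_green: A green ring of the same shape standing on the table, loose, to be left alone. Origin: centre of its underside.
- sprayer: Clear plastic bottle with a blue cap, 64 mm in diameter, 150 mm high, loose, to be left alone. Origin: centre of its underside.
- can: White spray can, 56 mm in diameter, 140 mm high, loose, to be left alone. Origin: centre of its underside.
- brush: Brush lying on the table, loose, to be left alone.
- pincup: White ceramic cup, 80 mm in diameter, 60 mm high, loose, to be left alone. Origin: centre of its underside.
- spool: Orange spool, 36 mm in diameter, 40 mm high, loose, to be left alone. Origin: centre of its underside.
There are look-alikes about, which are no part of the job. Of the things shaped like the clip, the yellow one is meant.

How it is judged:
By the outcome, as a careful person would: the job done as asked, in the order asked, and still so for the second after the job is handed in, with the robot touching nothing.
It also fails if it takes over 72 s, if anything falls off the work surface, if the arm or the gripper's body presses on something with over 40 N, if the wrist force passes 120 N, or if a joint passes its speed limit or range.

### The arm

A 6-joint arm with a two-finger parallel gripper is mounted at the origin on the work surface. World frame = base frame: x ahead of the robot, y to its left, z up, the work surface at z = 0. Lengths are in m, angles in rad, forces in N, time in s.
With the tool pointing down it reaches from about 0.35 to 0.8 m from the base axis. Payload 7.3 kg.
Tool frame: the origin (TCP) lies at the very end of the fingers, on their centre line; the grasp point (between the pads) lies 19 mm behind it (grip_point_offset is the distance from the TCP to the grasp point, in m); z points along the fingers, y is the direction in which the jaws open and shut (so a half turn about z gives the same grasp; the last joint's range is limited). The gripper opens to 85 mm and grips with 20 to 120 N. Pads are 22 mm wide; open, the fingers measure 114 mm over their backs; the gripper's body (76 mm by 85 mm) begins 54 mm behind the grasp point. The pads swing forward as they close: fully open they stand 13 mm farther back than shut.
Start: joints at [1.147, 0.342, 1.524, -0, 1.275, -0.146], TCP at [0.144, 0.505, 0.207] pointing down, gripper open.
Joint ranges: [-2.53, 2.53], [-0.77, 2.02], [0.04, 2.7], [-1, 4.14], [0.28, 2.66], [-3.11, 3.11]. Speed limits (rad/s): [2.57, 2.57, 3.14, 3.14, 3.14, 3.14].

### API

Orientations are given as a unit quaternion [x, y, z, w].
In Python, from rig import state, read_camera, finish_job, grip_point_offset gives the robot as it stands.
- The arm moves only by the tool jog_arm, never from a script. Its argument "moves" is a list of rows, each a list of 3 entries, a list of its own where there are three numbers: the shift along the tool's x, y, z in m, then the turn, a rotation vector about the tool's x, y, z in rad, then the opening in per cent of the stroke, from 0 (shut) to 100 (fully open). In form: [[[x, y, z], [rx, ry, rz], grip], ...]. A call has 1 to 12 rows; each row is the pose to reach, as a shift and turn from the pose commanded when the call began, along the tool's axes at that moment; what a row does not reach only later rows make up. A row lasts 1/8 s, in which the tool goes at most 62.5 mm and 10.7 degrees, less where a joint would pass 70% of its speed; a pose out of reach is approached as far as the arm can. A call with a gripper value outside its range is refused whole. The fingers move at their own pace and stop on an object; "force" is the grip in N (left out, the last holds). Time passes only in rows, so rows that repeat a pose let the fingers close. It gives the time, the measured TCP pose, the force and the opening at its end, in the units of the state.
- state(): the state, without advancing time (a new reading comes with each control period).
- read_camera(name): name is "scene" or "top"; returns a dict with "img" (400x640x3 uint8, red, green, blue), "depth" (400x640 float32, m along the optical axis (not along the pixel's ray), 0 where there is no reading), "intrinsics" (3x3 intrinsics, pixels), "cam_to_world" (4x4, takes a point from camera to world coordinates). Camera axes: x right, y up, looking along -z (the intrinsics and any distortion apply to the point x, -y, -z); pixel columns grow to the right and rows downward; lengths in m; the calibration is good to about 2 mm. A picture is of the moment at which its call begins.
- finish_job(): hands the job in, once; it reports no verdict.
The state is a dict: "clock": time; "qpos": joint angles; "qd": joint speeds; "joint_torque": joint torques, N m; "ee_pos": TCP position; "tcp_rot": TCP orientation; "wrist_force": force on the tool from outside, world axes, zero at the start; "ft_torque": the same for the moment, N m; "opening": opening from 0.0 (shut) to 1.0 (fully open).
Only numpy, scipy, OpenCV 4.12 (cv2) and the standard library are available. Lean on these libraries where they do the work, as an engineer would, in place of code of your own. Each camera call takes 0.05 s, during which the arm holds its last target. There are 200 camera calls.

## Working session

There is one attempt and no reset: what is moved stays moved. The work goes in short steps, Python scripts to look and compute and a tool call to move; the robot and the scene stay as the last step left them, time stands still between calls to the robot, and variables do not carry over. Pictures are saved under pics/ and viewed, about 8 in all and at most 12, crops included, and the job is handed in when it is done.

Besides the shell and the picture viewer there is one more tool, called after "Call:" as name(argument=value, ...), one argument or row to a line, values as JSON. jog_arm: Moves the arm, as the interface text tells. Its arguments: {"type":"object","properties":{"moves":{"type":"array"},"force":{"type":"number"}},"required":["moves"]}

```bash
mkdir -p pics
cat > h.py <<'E'
import numpy as np, cv2
from rig import state, read_camera, finish_job, grip_point_offset
def cloud(c):
    K=c["intrinsics"];T=c["cam_to_world"];d=c["depth"]
    v,u=np.mgrid[0:d.shape[0],0:d.shape[1]]
    x=(u-K[0,2])/K[0,0]*d;y=(v-K[1,2])/K[1,1]*d
    P=np.stack([x,-y,-d,np.ones_like(d)],-1)@T.T
    P=P[...,:3].copy();P[d<=0]=np.nan
    return P
def save(n,im): cv2.imwrite(n,im[:,:,::-1])
E
python3 - <<'E'
from h import *
print(state(),grip_point_offset)
for n in("scene","top"):
    c=read_camera(n);save(f"pics/{n}0.png",c["img"]);np.savez(f"{n}0.npz",**c)
    print(n,c["intrinsics"].round(1).tolist(),c["cam_to_world"].round(3).tolist())
E
```

```text
{'clock': 0.0, 'qpos': array([ 1.14698250e+00,  3.42700551e-01,  1.52502639e+00,  1.50534474e-06,
        1.27541814e+00, -1.45991181e-01]), 'qd': array([ 0.00154579,  0.0001875 ,  0.00079476, -0.00104548, -0.00118115,
        0.00087768]), 'joint_torque': array([ 4.99400339e-04, -4.33672929e+01, -2.46015018e+01, -1.47221813e-04,
        7.90809077e-03,  5.04613823e-06]), 'ee_pos': array([0.1437752 , 0.50446351, 0.20653424]), 'tcp_rot': array([ 1.38465180e-01,  9.90366998e-01, -7.44718155e-04, -2.18855556e-04]), 'wrist_force': array([ 0.36328903, -0.67412903, -0.88409788]), 'ft_torque': array([ 0.02729822, -0.07319534,  0.00945751]), 'opening': 1.0007730530862122} 0.0187
scene [[421.1, 0.0, 320.7], [0.0, 421.1, 203.3], [0.0, 0.0, 1.0]] [[0.852, -0.28, 0.443, 1.015], [0.523, 0.488, -0.698, -0.707], [-0.021, 0.827, 0.562, 0.716], [0.0, 0.0, 0.0, 1.0]]
top [[422.0, 0.0, 321.0], [0.0, 422.0, 198.2], [0.0, 0.0, 1.0]] [[0.006, 0.997, -0.076, 0.473], [-1.0, 0.004, -0.024, 0.01], [-0.023, 0.076, 0.997, 1.172], [0.0, 0.0, 0.0, 1.0]]
```

View pics/scene0.png

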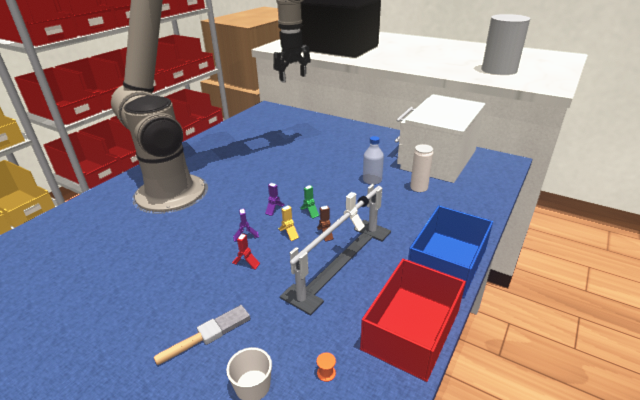

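View pics/top0.png

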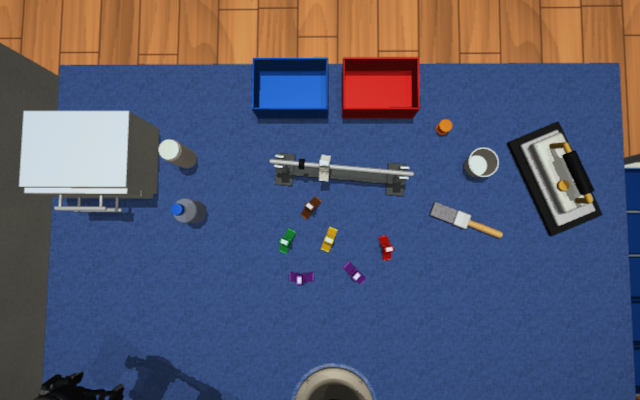

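The scene view shows the yellow ring at (288,222) and the white ring on the rod at (355,210). In the top view the yellow ring is at (329,239), the white one at (325,168), and the black collar at (302,163). The collar is on the +y side. Next I'll measure these.

Run:
```python
from h import *
for n in("top","scene"):
    c=dict(np.load(n+"0.npz"));P=cloud(c);im=c["img"];hsv=cv2.cvtColor(im,cv2.COLOR_RGB2HSV)
    u0,v0,r=(329,239,18) if n=="top" else (288,222,22)
    m=np.zeros(im.shape[:2],bool);m[v0-r:v0+r,u0-r:u0+r]=1
    H,S,V=cv2.split(hsv)
    # everything above table near yellow
    q=m&(P[...,2]>0.004); pts=P[q];
    if n=="top":q=q
    print(n,"yellow pts",len(pts),pts.min(0).round(3),pts.max(0).round(3))
    for lo,hi in((.005,.03),(.03,.05),(.05,.08),(.08,.1)):
        s=pts[(pts[:,2]>lo)&(pts[:,2]<hi)]
        if len(s)>3:
            (cx,cy),(w,h),a=cv2.minAreaRect(s[:,:2].astype(np.float32)*1000)
            print(lo,len(s),s.mean(0).round(4),"rect",round(cx,1),round(cy,1),round(w,1),round(h,1),round(a,1))
    # rod: bright low-sat pts with z .10..0.15
    reg=np.zeros_like(m)
    if n=="top": reg[150:200,265:420]=1
    else: reg[175:280,285:385]=1
    z=P[...,2]
    q=reg&(z>.12)&(z<.139)
    s=P[q];x,y=s[:,0],s[:,1]
    k=np.ones(len(s),bool)
    for _ in range(5):
        p=np.polyfit(y[k],x[k],1);k=abs(x-np.polyval(p,y))<.007
    print("rod x=ay+b",p.round(4),k.sum(),"y",y[k].min().round(3),y[k].max().round(3),"z max",s[k][:,2].max().round(4),np.median(s[k][:,2]).round(4))
    q=reg&(z>.165)&(z<.19);s=P[q]
    if len(s):print("white top",len(s),s.mean(0).round(4),s.min(0).round(4),s.max(0).round(4), cv2.minAreaRect(s[:,:2].astype(np.float32)*1000))
    q=reg&(V<60)&(z>.115)&(z<.15);s=P[q];print("collar",len(s),s.mean(0).round(4),s.min(0).round(4),s.max(0).round(4))
    q=reg&(z>.139)&(z<.15);s=P[q]
    for h in (s[s[:,1]>s[:,1].mean()],s[s[:,1]<s[:,1].mean()]): print("guides",len(h),h.mean(0).round(4))
c=dict(np.load("top0.npz"));s=c["img"]
save("pics/crop.png",cv2.resize(s[140:295,260:420],None,fx=4.5,fy=3.8*4.5/3.8*.85,interpolation=cv2.INTER_CUBIC)[:600])
```

```text
top yellow pts 247 [ 0.402 -0.032  0.004] [0.499 0.065 0.09 ]
0.005 132 [0.4485 0.0164 0.0146] rect 452.5 14.1 85.1 97.8 83.0
0.03 36 [0.4491 0.0135 0.042 ] rect 448.1 14.4 22.7 25.4 67.1
0.08 48 [0.4484 0.0154 0.0863] rect 448.2 15.1 23.3 13.3 68.7
rod x=ay+b [0.0895 0.6295] 604 y -0.195 0.163 z max 0.139 0.1345
white top 64 [0.6317 0.0263 0.1793] [0.6248 0.0152 0.171 ] [0.6395 0.0367 0.1846] ((632.1693725585938, 25.9605655670166), (21.873205184936523, 14.365418434143066), 88.11743927001953)
collar 69 [0.6333 0.055  0.1381] [ 0.5996 -0.1714  0.1167] [0.6519 0.1348 0.1461]
guides 96 [0.6377 0.1044 0.1419]
guides 51 [ 0.6172 -0.1426  0.1415]
scene yellow pts 526 [ 0.334 -0.01   0.004] [0.495 0.143 0.088]
0.005 248 [0.4135 0.0483 0.0175] rect 423.4 76.7 114.9 176.8 60.3
0.03 132 [0.4321 0.0508 0.039 ] rect 425.4 77.2 104.2 141.7 55.0
0.05 88 [0.4524 0.0101 0.0653] rect 453.1 10.3 25.8 13.7 45.6
0.08 40 [0.4504 0.0113 0.0846] rect 451.4 11.7 23.3 16.6 54.2
rod x=ay+b [0.0977 0.6344] 561 y -0.196 0.158 z max 0.1389 0.134
white top 78 [0.6355 0.022  0.1751] [0.6266 0.0111 0.1651] [0.6413 0.0371 0.1816] ((634.4944458007812, 24.383914947509766), (25.764074325561523, 14.272912979125977), 83.9800033569336)
collar 51 [0.6428 0.0754 0.1351] [ 0.6166 -0.1772  0.1161] [0.6521 0.1309 0.1433]
guides 77 [0.6392 0.076  0.1424]
guides 51 [ 0.6169 -0.1704  0.1409]
```

View pics/crop.png

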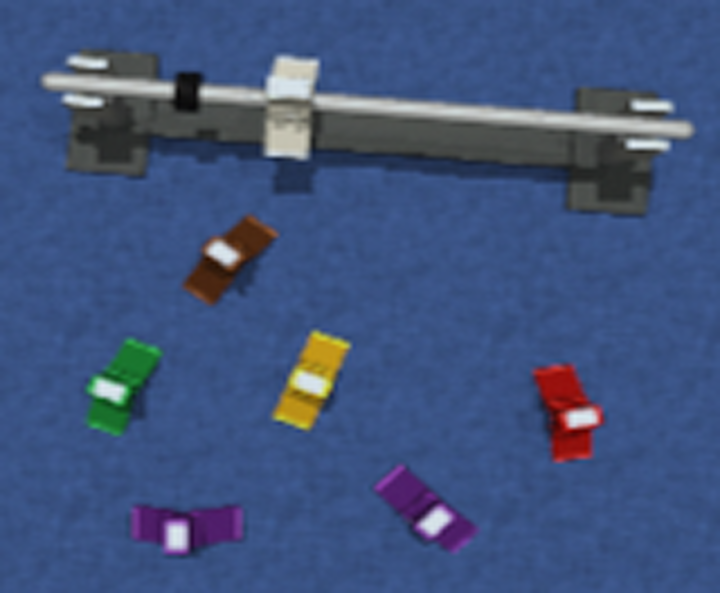

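The crop shows the yellow ring's handle at (310,383), tilted slightly. The rod runs from (45,82) to (690,130), with the collar at (187,92) and the white ring at (290,105).

| Item | Estimate |
|---|---|
| Yellow handle position | ≈ (0.4495, 0.0135) |
| Clip y axis heading | ≈ 68.7° |
| Rod line | x ≈ 0.6305 + 0.0935·y |
| Rod heading | ≈ 84.7° |

The heights (86, 136 and 180 mm) and the sizes match what was given. I'll move above the clip.

Call:
jog_arm(
  moves=[
    [[-0.428, -0.389, 0.046], [0, 0, 1.665], 60],
    [[-0.428, -0.389, 0.046], [0, 0, 1.665], 60],
    [[-0.428, -0.389, 0.046], [0, 0, 1.665], 60],
    [[-0.428, -0.389, 0.046], [0, 0, 1.665], 60],
    [[-0.428, -0.389, 0.046], [0, 0, 1.665], 60],
    [[-0.428, -0.389, 0.046], [0, 0, 1.665], 60],
    [[-0.428, -0.389, 0.046], [0, 0, 1.665], 60],
    [[-0.428, -0.389, 0.046], [0, 0, 1.665], 60],
    [[-0.428, -0.389, 0.046], [0, 0, 1.665], 60],
    [[-0.428, -0.389, 0.046], [0, 0, 1.665], 60],
    [[-0.428, -0.389, 0.046], [0, 0, 1.665], 60],
    [[-0.428, -0.389, 0.046], [0, 0, 1.665], 60],
  ],
  force=30,
)

```text
clock: 1.6
ee_pos: [0.4479, 0.0148, 0.1611]
tcp_rot: [0.825, 0.565, -0.0, -0.001]
wrist_force: [0.0, 0.1, 0.6]
opening: 0.601
```

Call:
jog_arm(
  moves=[
    [[0, 0, 0.04], [0, 0, 0], 60],
    [[0, 0, 0.08], [0, 0, 0], 60],
    [[0, 0, 0.1], [0, 0, 0], 60],
    [[0, 0, 0.107], [0, 0, 0], 60],
    [[0, 0, 0.107], [0, 0, 0], 60],
    [[0, 0, 0.107], [0, 0, 0], 10],
    [[0, 0, 0.107], [0, 0, 0], 10],
    [[0, 0, 0.107], [0, 0, 0], 10],
    [[0, 0, 0.107], [0, 0, 0], 10],
    [[0, 0, 0.107], [0, 0, 0], 0],
    [[0, 0, 0.107], [0, 0, 0], 0],
    [[0, 0, 0.107], [0, 0, 0], 0],
  ],
  force=50,
)

```text
clock: 3.1
ee_pos: [0.4494, 0.0134, 0.055]
tcp_rot: [0.826, 0.564, 0.001, 0.0]
wrist_force: [-0.5, 0.6, 6.2]
opening: 0.143
```

Call:
jog_arm(
  moves=[
    [[0, 0, -0.01], [0, 0, 0], 0],
    [[0, 0, -0.06], [0, 0, 0], 0],
    [[0, 0, -0.12], [0, 0, 0], 0],
    [[0, 0, -0.165], [0, 0, 0], 0],
    [[0, 0, -0.165], [0, 0, 0], 0],
    [[0, 0, -0.165], [0, 0, 0], 0],
  ],
  force=50,
)

```text
clock: 3.85
ee_pos: [0.4482, 0.0135, 0.2186]
tcp_rot: [0.826, 0.564, -0.0, -0.0]
wrist_force: [0.7, 0.4, -0.8]
opening: 0.141
```

Run:
```python
from h import *
s=state();print(s["wrist_force"].round(2),s["ft_torque"].round(3),s["ee_pos"].round(4))
out=[]
for n in("scene","top"):
    c=read_camera(n);np.savez(f"{n}1.npz",**c);P=cloud(c)
    H,S,V=cv2.split(cv2.cvtColor(c["img"],cv2.COLOR_RGB2HSV))
    m=(H>16)&(H<34)&(S>120)&(abs(P[...,0]-s["ee_pos"][0])<.08)&(abs(P[...,1]-s["ee_pos"][1])<.08)&(P[...,2]>.13)
    p=P[m];print(n,m.sum(),p.mean(0).round(4),p.min(0).round(4),p.max(0).round(4))
    v,u=np.nonzero(m);cu,cv=int(u.mean()),int(v.mean());print(cu,cv)
    out.append(cv2.resize(c["img"][max(cv-50,0):cv+50,cu-50:cu+50],(400,400),interpolation=cv2.INTER_CUBIC))
save("pics/g1.png",np.hstack(out))
```

```text
[ 0.74  0.42 -0.76] [-0.022 -0.01  -0.028] [0.4482 0.0135 0.2186]
scene 338 [0.4554 0.0086 0.1981] [ 0.4189 -0.0075  0.164 ] [0.4819 0.0312 0.2532]
283 171<stdin>:8: RuntimeWarning: Mean of empty slice.
  ret = um.true_divide(
Traceback (most recent call last):
ValueError: zero-size array to reduction operation minimum which has no identity
```

The clip is held, with its underside at 0.164, as expected from the TCP height. Now I'll go above the rod at y ≈ -0.04, clear of the white ring, and turn to line up with the rod.

Call:
jog_arm(
  moves=[
    [[0.012, 0.04, -0.01], [0, 0, -0.1], 0],
    [[0.015, 0.09, -0.01], [0, 0, -0.2], 0],
    [[0.015, 0.14, -0.01], [0, 0, -0.279], 0],
    [[0.015, 0.175, -0.005], [0, 0, -0.279], 0],
    [[0.015, 0.186, 0], [0, 0, -0.279], 0],
    [[0.015, 0.186, 0], [0, 0, -0.279], 0],
    [[0.015, 0.186, 0], [0, 0, -0.279], 0],
  ],
)

```text
clock: 4.82
ee_pos: [0.6266, -0.0396, 0.2192]
tcp_rot: [0.739, 0.674, -0.0, -0.0]
wrist_force: [0.1, -0.3, -1.3]
opening: 0.144
```

Run:
```python
from h import *
s=state();print(s["wrist_force"].round(2),s["ft_torque"].round(3),s["ee_pos"].round(4),s["tcp_rot"].round(4))
out=[]
for n,w in(("scene",(325,190)),("top",(340,170))):
    c=read_camera(n);np.savez(f"{n}2.npz",**c);P=cloud(c)
    H,S,V=cv2.split(cv2.cvtColor(c["img"],cv2.COLOR_RGB2HSV))
    m=(H>16)&(H<34)&(S>120)&(abs(P[...,0]-s["ee_pos"][0])<.08)&(abs(P[...,1]-s["ee_pos"][1])<.08)&(P[...,2]>.13)
    p=P[m];
    if len(p):print(n,m.sum(),p.mean(0).round(4),p.min(0).round(4),p.max(0).round(4))
    cu,cv=w
    out.append(cv2.resize(c["img"][max(cv-75,0):cv+75,cu-50:cu+50],(400,600),interpolation=cv2.INTER_CUBIC))
save("pics/g2.png",np.hstack(out))
```

```text
[ 0.12 -0.31 -1.35] [0.026 0.004 0.032] [ 0.6266 -0.0396  0.2192] [ 7.391e-01  6.736e-01 -2.000e-04 -5.000e-04]
scene 377 [ 0.6334 -0.0433  0.199 ] [ 0.5927 -0.0546  0.1408] [0.6597 0.0142 0.2523]
top 31 [ 0.6033 -0.0258  0.2148] [ 0.5913 -0.0288  0.1347] [ 0.6219 -0.0197  0.3856]
```

View pics/g2.png

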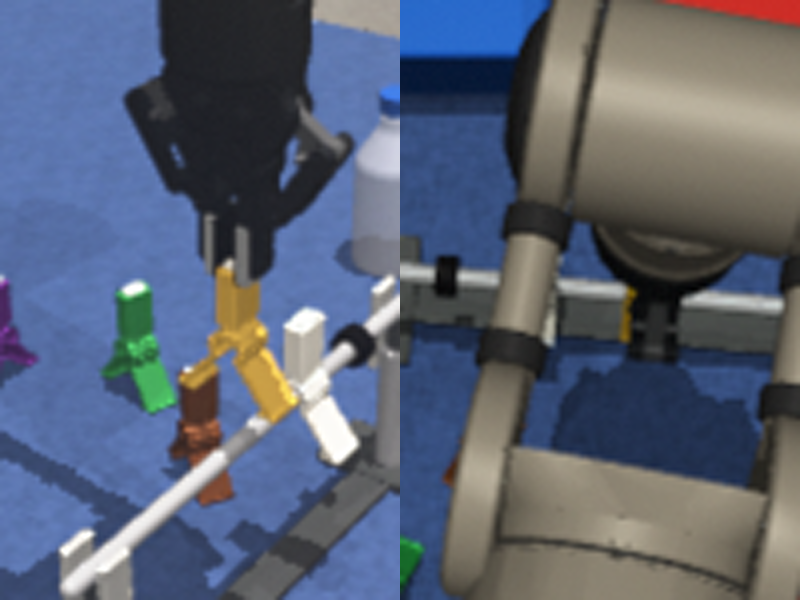

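The clip is held upright over the rod, with its legs straddling it. In the scene half the near foot is at about (285,405), just above the rod. I'll descend until just before contact, then press in small steps.

Call:
jog_arm(
  moves=[
    [[0, 0, 0.02], [0, 0, 0], 0],
    [[0, 0, 0.04], [0, 0, 0], 0],
    [[0, 0, 0.05], [0, 0, 0], 0],
    [[0, 0, 0.055], [0, 0, 0], 0],
    [[0, 0, 0.06], [0, 0, 0], 0],
    [[0, 0, 0.06], [0, 0, 0], 0],
    [[0, 0, 0.06], [0, 0, 0], 0],
  ],
  force=70,
)

```text
clock: 5.8
ee_pos: [0.628, -0.0402, 0.1599]
tcp_rot: [0.739, 0.673, 0.0, 0.0]
wrist_force: [0.7, -0.8, 0.5]
opening: 0.128
```

Call:
jog_arm(
  moves=[
    [[0, 0, 0.002], [0, 0, 0], 0],
    [[0, 0, 0.004], [0, 0, 0], 0],
    [[0, 0, 0.006], [0, 0, 0], 0],
    [[0, 0, 0.008], [0, 0, 0], 0],
    [[0, 0, 0.01], [0, 0, 0], 0],
    [[0, 0, 0.01], [0, 0, 0], 0],
    [[0, 0, 0.01], [0, 0, 0], 0],
  ],
)

```text
clock: 6.68
ee_pos: [0.6278, -0.0402, 0.1495]
tcp_rot: [0.739, 0.673, 0.0, 0.0]
wrist_force: [1.8, -1.1, 4.1]
opening: 0.131
```

Call:
jog_arm(
  moves=[
    [[0, 0.001, 0.002], [0, 0, 0], 0],
    [[0, 0.001, 0.004], [0, 0, 0], 0],
    [[0, 0.001, 0.006], [0, 0, 0], 0],
    [[0, 0.001, 0.008], [0, 0, 0], 0],
    [[0, 0.001, 0.008], [0, 0, 0], 0],
    [[0, 0.001, 0.008], [0, 0, 0], 0],
  ],
)

```text
clock: 7.42
ee_pos: [0.6284, -0.0403, 0.1417]
tcp_rot: [0.739, 0.673, -0.0, -0.0]
wrist_force: [-1.0, 1.0, 7.2]
opening: 0.131
```

Call:
jog_arm(
  moves=[
    [[0, 0, 0.001], [0, 0, 0], 0],
    [[0, 0, 0.002], [0, 0, 0], 0],
    [[0, 0, 0.003], [0, 0, 0], 0],
    [[0, 0, 0.004], [0, 0, 0], 0],
    [[0, 0, 0.004], [0, 0, 0], 0],
    [[0, 0, 0.004], [0, 0, 0], 0],
  ],
)

```text
clock: 8.18
ee_pos: [0.6285, -0.0403, 0.1381]
tcp_rot: [0.739, 0.673, 0.0, 0.0]
wrist_force: [-0.0, 0.5, 9.2]
opening: 0.136
```

Call:
jog_arm(
  moves=[
    [[0, 0, 0.001], [0, 0, 0], 0],
    [[0, 0, 0.002], [0, 0, 0], 0],
    [[0, 0, 0.003], [0, 0, 0], 0],
    [[0, 0, 0.003], [0, 0, 0], 0],
    [[0, 0, 0.003], [0, 0, 0], 0],
  ],
)

```text
clock: 8.8
ee_pos: [0.6286, -0.0403, 0.1353]
tcp_rot: [0.739, 0.673, 0.0, 0.0]
wrist_force: [-1.1, -0.3, 9.9]
opening: 0.131
```

Call:
jog_arm(
  moves=[
    [[0, 0, 0.001], [0, 0, 0], 0],
    [[0, 0, 0.002], [0, 0, 0], 0],
    [[0, 0, 0.002], [0, 0, 0], 0],
    [[0, 0, 0.002], [0, 0, 0], 0],
  ],
)

```text
clock: 9.3
ee_pos: [0.6286, -0.0403, 0.1335]
tcp_rot: [0.739, 0.673, 0.0, 0.0]
wrist_force: [-1.9, 0.6, 10.4]
opening: 0.128
```

```bash
cat > rod.py <<'E'
from h import *
import sys
s=state();print(s["wrist_force"].round(2),s["ft_torque"].round(3),s["ee_pos"].round(4),round(s["opening"],3))
c=read_camera("scene");P=cloud(c)
H,S,V=cv2.split(cv2.cvtColor(c["img"],cv2.COLOR_RGB2HSV))
x,y,z=P[...,0],P[...,1],P[...,2]
r=(abs(x-.6305-.0935*y)<.012)&(S<60)
for lo,hi in((-.14,-.1),(-.1,-.06),(-.02,.005)):
    q=r&(y>lo)&(y<hi)&(z>.08)&(z<.139);p=P[q]
    print("rod",lo,q.sum(),"ztop",np.percentile(p[:,2],[50,95]).round(4) if len(p) else "")
m=(H>16)&(H<34)&(S>120)&(abs(x-.63)<.06)&(z>.05);p=P[m]
print("yellow",m.sum(),p.min(0).round(4),p.max(0).round(4))
w=(S<60)&(V>110)&(abs(x-.633)<.015)&(y>-.02)&(z>.145)&(z<.2);p=P[w]
if len(p):print("white top",w.sum(),p.mean(0).round(4),p.min(0).round(4),p.max(0).round(4))
k=(V<60)&(abs(x-.6305-.0935*y)<.02)&(y>.0)&(y<.14)&(z>.085)&(z<.15);p=P[k]
if len(p):print("collar",k.sum(),p.mean(0).round(4),np.percentile(p,[5,95],axis=0).round(4).tolist())
if len(sys.argv)>1:
    save(sys.argv[1],cv2.resize(c["img"][140:290,240:420],(720,600),interpolation=cv2.INTER_CUBIC))
E
python3 rod.py pics/p1.png
```

```text
[-1.89  0.62 10.37] [0.049 0.323 0.032] [ 0.6286 -0.0403  0.1335] 0.128
rod -0.14 78 ztop [0.1076 0.1098]
rod -0.1 72 ztop [0.1069 0.1096]
rod -0.02 33 ztop [0.1069 0.1102]
yellow 346 [ 0.5938 -0.0558  0.0771] [ 0.661  -0.0279  0.1644]
white top 652 [0.6329 0.7008 0.1735] [0.618  0.0115 0.145 ] [0.6479 1.2797 0.1865]
collar 48 [0.6433 0.0788 0.1098] [[0.6309, 0.0739, 0.0989], [0.6501, 0.0866, 0.1161]]
```

View pics/p1.png

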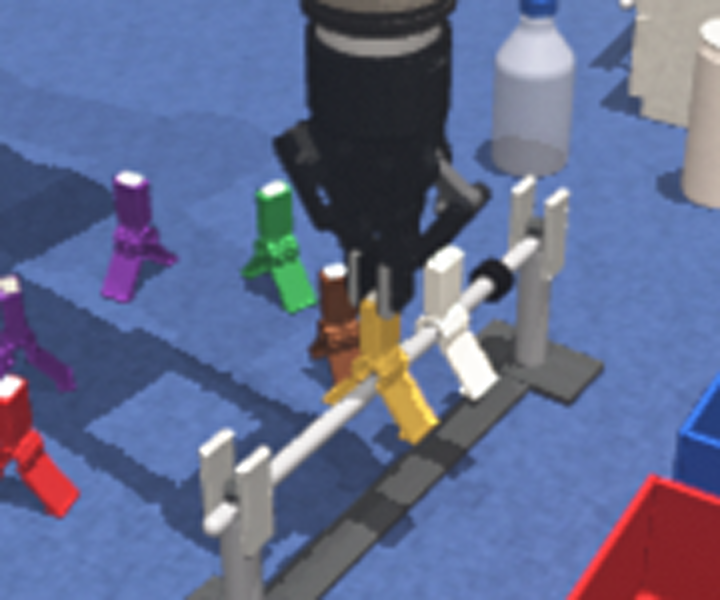

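In the picture the rod is under the lips, at about (375,375), and not yet in the eye. It has sunk about 27 mm. There is a small side force in -x, so I'll ease 0.5 mm that way and continue in 1 mm steps.

Call:
jog_arm(
  moves=[
    [[0, -0.0005, 0], [0, 0, 0], 0],
    [[0, -0.0005, 0.001], [0, 0, 0], 0],
    [[0, -0.0005, 0.0015], [0, 0, 0], 0],
    [[0, -0.0005, 0.0015], [0, 0, 0], 0],
    [[0, -0.0005, 0.0015], [0, 0, 0], 0],
  ],
)

```text
clock: 9.98
ee_pos: [0.6285, -0.0404, 0.1322]
tcp_rot: [0.739, 0.673, 0.001, 0.001]
wrist_force: [-0.4, 0.8, 10.8]
opening: 0.134
```

Call:
jog_arm(
  moves=[
    [[0, 0, 0.001], [0, 0, 0], 0],
    [[0, 0, 0.0015], [0, 0, 0], 0],
    [[0, 0, 0.0015], [0, 0, 0], 0],
    [[0, 0, 0.0015], [0, 0, 0], 0],
  ],
)

```text
clock: 10.48
ee_pos: [0.6285, -0.0403, 0.1308]
tcp_rot: [0.739, 0.673, 0.001, 0.001]
wrist_force: [-1.4, 0.3, 11.6]
opening: 0.129
```

```bash
python3 rod.py
```

```text
[-1.35  0.32 11.65] [0.02  0.24  0.007] [ 0.6285 -0.0403  0.1308] 0.129
rod -0.14 78 ztop [0.1049 0.1076]
rod -0.1 74 ztop [0.1049 0.1076]
rod -0.02 31 ztop [0.1048 0.107 ]
yellow 342 [ 0.5947 -0.0553  0.0732] [ 0.6606 -0.028   0.1617]
white top 632 [0.6331 0.7074 0.1739] [0.618  0.0124 0.1451] [0.648 1.268 0.186]
collar 46 [0.643  0.0794 0.1071] [[0.6323, 0.0739, 0.0979], [0.6504, 0.0874, 0.1135]]
```

Call:
jog_arm(
  moves=[
    [[0, -0.0004, 0], [0, 0, 0], 0],
    [[0, -0.0008, 0], [0, 0, 0], 0],
    [[0, -0.0008, 0.0005], [0, 0, 0], 0],
    [[0, -0.0008, 0.0005], [0, 0, 0], 0],
  ],
)

```text
clock: 11.02
ee_pos: [0.6281, -0.0403, 0.1305]
tcp_rot: [0.739, 0.673, 0.001, 0.001]
wrist_force: [0.1, -0.2, 11.8]
opening: 0.133
```

Call:
jog_arm(
  moves=[
    [[0, 0, 0.0005], [0, 0, 0], 0],
    [[0, 0, 0.001], [0, 0, 0], 0],
    [[0, 0, 0.001], [0, 0, 0], 0],
  ],
)

```text
clock: 11.4
ee_pos: [0.6282, -0.0403, 0.1295]
tcp_rot: [0.739, 0.673, 0.001, 0.001]
wrist_force: [0.1, -0.3, 11.9]
opening: 0.135
```

```bash
python3 rod.py
```

```text
[ 0.1  -0.28 11.94] [ 0.02   0.027 -0.   ] [ 0.6282 -0.0403  0.1295] 0.135
rod -0.14 80 ztop [0.1034 0.1063]
rod -0.1 69 ztop [0.1031 0.1064]
rod -0.02 34 ztop [0.104  0.1064]
yellow 335 [ 0.594  -0.0551  0.0739] [ 0.6616 -0.0273  0.1614]
white top 627 [0.6329 0.7161 0.174 ] [0.618  0.0134 0.1452] [0.6478 1.2776 0.1871]
collar 47 [0.6433 0.0814 0.1059] [[0.632, 0.0746, 0.0944], [0.6499, 0.0885, 0.1129]]
```

The rod is near its limit at about 29–30 mm, so I won't push any deeper. Sliding the clip along the rod at this depth should break the friction at the lips and let it snap in.

Call:
jog_arm(
  moves=[
    [[0.004, 0, 0], [0, 0, 0], 0],
    [[0.008, 0, 0], [0, 0, 0], 0],
    [[0.012, 0, 0], [0, 0, 0], 0],
    [[0.008, 0, 0], [0, 0, 0], 0],
    [[0.004, 0, 0], [0, 0, 0], 0],
    [[0, 0, 0], [0, 0, 0], 0],
    [[0, 0, 0], [0, 0, 0], 0],
  ],
)

```text
clock: 12.32
ee_pos: [0.6263, -0.0398, 0.1279]
tcp_rot: [0.739, 0.673, -0.0, -0.001]
wrist_force: [-2.9, 0.6, 7.7]
opening: 0.134
```

```bash
python3 rod.py
```

```text
[-2.86  0.6   7.73] [ 0.165  0.521 -0.044] [ 0.6263 -0.0398  0.1279] 0.134
rod -0.14 80 ztop [0.1158 0.1185]
rod -0.1 73 ztop [0.1163 0.1187]
rod -0.02 37 ztop [0.1154 0.1187]
yellow 303 [ 0.6155 -0.0564  0.0766] [ 0.6633 -0.0213  0.1613]
white top 648 [0.6332 0.7014 0.1738] [0.6181 0.0127 0.1452] [0.6479 1.2703 0.1867]
collar 44 [0.6433 0.0794 0.1182] [[0.6318, 0.0745, 0.1068], [0.6502, 0.0867, 0.1244]]
```

It snapped: the rod rose about 12 mm relative to the sunken position, and the force dropped. I'll ease up to let the rod return to rest.

Call:
jog_arm(
  moves=[
    [[0, 0, -0.005], [0, 0, 0], 0],
    [[0, 0, -0.01], [0, 0, 0], 0],
    [[0, 0, -0.014], [0, 0, 0], 0],
    [[0, 0, -0.017], [0, 0, 0], 0],
    [[0, 0, -0.017], [0, 0, 0], 0],
    [[0, 0, -0.017], [0, 0, 0], 0],
  ],
)

```text
clock: 13.12
ee_pos: [0.6266, -0.04, 0.1441]
tcp_rot: [0.739, 0.673, -0.001, -0.001]
wrist_force: [-5.2, 0.7, 0.7]
opening: 0.133
```

```bash
python3 rod.py pics/p2.png
```

```text
[-5.24  0.68  0.72] [ 0.182  1.004 -0.013] [ 0.6266 -0.04    0.1441] 0.133
rod -0.14 77 ztop [0.1318 0.1342]
rod -0.1 74 ztop [0.132  0.1342]
rod -0.02 36 ztop [0.1319 0.1342]
yellow 301 [ 0.6173 -0.0548  0.0904] [ 0.6637 -0.0287  0.179 ]
white top 703 [0.6334 0.6439 0.1733] [0.618  0.0108 0.1453] [0.648  1.2649 0.1865]
collar 50 [0.6433 0.0814 0.1325] [[0.6317, 0.0747, 0.1207], [0.6501, 0.0879, 0.1401]]
```

View pics/p2.png

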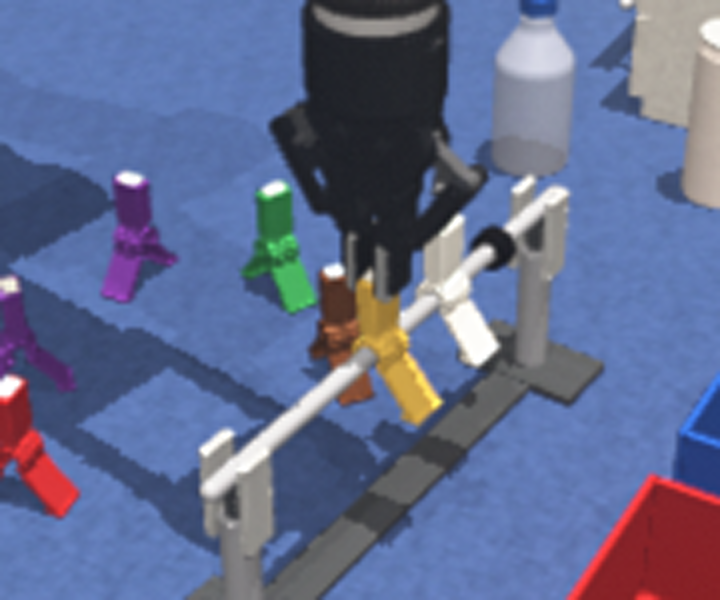

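The rod now passes through the ring's eye at about (378,345), and the rod is within 2 mm of rest. There is a -5 N side load in x, so I'll ease off sideways and up a little.

Call:
jog_arm(
  moves=[
    [[0, -0.001, -0.001], [0, 0, 0], 0],
    [[0, -0.002, -0.001], [0, 0, 0], 0],
    [[0, -0.002, -0.001], [0, 0, 0], 0],
    [[0, -0.002, -0.001], [0, 0, 0], 0],
  ],
)

```text
clock: 13.68
ee_pos: [0.6258, -0.0402, 0.1458]
tcp_rot: [0.739, 0.673, 0.0, 0.0]
wrist_force: [0.2, -0.2, -1.5]
opening: 0.134
```

Call:
jog_arm(
  moves=[
    [[0.004, 0, 0.0005], [0, 0, 0], 0],
    [[0.01, 0, 0.0005], [0, 0, 0], 0],
    [[0.018, 0, 0.0005], [0, 0, 0], 0],
    [[0.026, 0, 0.0005], [0, 0, 0], 0],
    [[0.032, 0, 0.0005], [0, 0, 0], 0],
    [[0.035, 0, 0.0005], [0, 0, 0], 0],
    [[0.035, 0, 0.0005], [0, 0, 0], 0],
  ],
)

```text
clock: 14.55
ee_pos: [0.6286, -0.0048, 0.1452]
tcp_rot: [0.739, 0.674, 0.0, -0.0]
wrist_force: [0.1, 0.6, 0.2]
opening: 0.131
```

Free slide with no side force. Next, pick up the white ring and push it gently.

Call:
jog_arm(
  moves=[
    [[0.003, 0, 0], [0, 0, 0], 0],
    [[0.006, 0, 0], [0, 0, 0], 0],
    [[0.009, 0, 0], [0, 0, 0], 0],
    [[0.012, 0, 0], [0, 0, 0], 0],
    [[0.015, 0, 0], [0, 0, 0], 0],
    [[0.018, 0, 0], [0, 0, 0], 0],
    [[0.021, 0, 0], [0, 0, 0], 0],
    [[0.024, 0, 0], [0, 0, 0], 0],
    [[0.027, 0, 0], [0, 0, 0], 0],
    [[0.03, 0, 0], [0, 0, 0], 0],
  ],
)

```text
clock: 15.8
ee_pos: [0.6313, 0.0249, 0.1452]
tcp_rot: [0.739, 0.673, 0.0, -0.0]
wrist_force: [-0.3, -1.7, -0.3]
opening: 0.133
```

```bash
python3 rod.py
```

```text
[-0.31 -1.72 -0.26] [-0.371  0.032  0.062] [0.6313 0.0249 0.1452] 0.133
rod -0.14 81 ztop [0.1329 0.1358]
rod -0.1 77 ztop [0.1331 0.1356]
rod -0.02 39 ztop [0.1328 0.1353]
yellow 267 [0.6233 0.0102 0.0954] [0.6688 0.0374 0.179 ]
white top 677 [0.6335 0.6652 0.1745] [0.618  0.011  0.1455] [0.648  1.2758 0.1998]
collar 45 [0.6453 0.0847 0.1325] [[0.6378, 0.0753, 0.1155], [0.6509, 0.1315, 0.1413]]
```

Call:
jog_arm(
  moves=[
    [[0.002, 0, 0], [0, 0, 0], 0],
    [[0.004, 0, 0], [0, 0, 0], 0],
    [[0.006, 0, 0], [0, 0, 0], 0],
    [[0.008, 0, 0], [0, 0, 0], 0],
    [[0.009, 0, 0], [0, 0, 0], 0],
    [[0.01, 0, 0], [0, 0, 0], 0],
  ],
)

```text
clock: 16.6
ee_pos: [0.6322, 0.0347, 0.1451]
tcp_rot: [0.739, 0.673, -0.0, -0.0]
wrist_force: [-1.2, -1.8, 1.2]
opening: 0.134
```

```bash
python3 rod.py pics/p3.png
```

```text
[-1.15 -1.77  1.23] [-0.395  0.18  -0.017] [0.6322 0.0347 0.1451] 0.134
rod -0.14 81 ztop [0.1333 0.1359]
rod -0.1 74 ztop [0.1331 0.1354]
rod -0.02 38 ztop [0.1334 0.1365]
yellow 272 [0.6219 0.0184 0.0953] [0.6685 0.0467 0.1812]
white top 676 [0.6336 0.6698 0.1743] [0.6181 0.0197 0.1451] [0.648  1.2769 0.1979]
collar 31 [0.6466 0.0876 0.1324] [[0.6421, 0.076, 0.1089], [0.6507, 0.1331, 0.1408]]
```

View pics/p3.png

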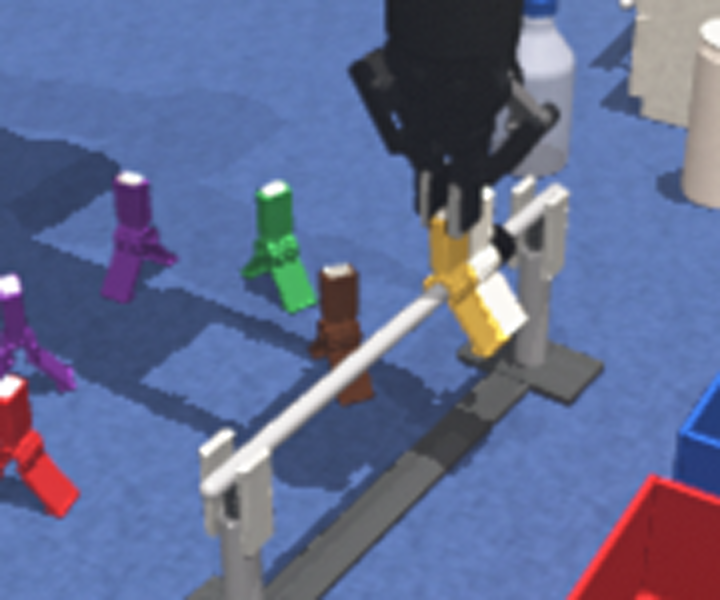

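The picture shows yellow and white touching at about (490,300), with the collar just ahead at (505,245). I'll finish in small steps.

Call:
jog_arm(
  moves=[
    [[0.001, 0, 0], [0, 0, 0], 0],
    [[0.002, 0, 0], [0, 0, 0], 0],
    [[0.003, 0, 0], [0, 0, 0], 0],
    [[0.003, 0, 0], [0, 0, 0], 0],
  ],
)

```text
clock: 17.15
ee_pos: [0.6326, 0.0379, 0.1452]
tcp_rot: [0.739, 0.674, 0.0, -0.0]
wrist_force: [-1.0, -2.1, 0.2]
opening: 0.133
```

Call:
jog_arm(
  moves=[
    [[0.001, 0, 0], [0, 0, 0], 0],
    [[0.0015, 0, 0], [0, 0, 0], 0],
    [[0.0015, 0, 0], [0, 0, 0], 0],
  ],
)

```text
clock: 17.52
ee_pos: [0.6327, 0.0393, 0.1452]
tcp_rot: [0.739, 0.673, 0.0, -0.0]
wrist_force: [-0.1, -2.2, 0.4]
opening: 0.129
```

Call:
jog_arm(
  moves=[
    [[0.0005, 0, 0], [0, 0, 0], 0],
    [[0.001, 0, 0], [0, 0, 0], 0],
    [[0.0015, 0, 0], [0, 0, 0], 0],
    [[0.0015, 0, 0], [0, 0, 0], 0],
  ],
)

```text
clock: 18.02
ee_pos: [0.6328, 0.04, 0.1452]
tcp_rot: [0.739, 0.673, -0.0, 0.0]
wrist_force: [-1.7, -4.6, 0.4]
opening: 0.131
```

Call:
jog_arm(
  moves=[
    [[0.0005, 0, 0], [0, 0, 0], 0],
    [[0.001, 0, 0], [0, 0, 0], 0],
    [[0.001, 0, 0], [0, 0, 0], 0],
  ],
)

```text
clock: 18.4
ee_pos: [0.6328, 0.0401, 0.1451]
tcp_rot: [0.739, 0.673, -0.001, 0.001]
wrist_force: [-1.5, -7.2, 1.0]
opening: 0.132
```

The force rose from 2 to 7 N and the motion stopped, so the row is closed against the collar. I'll relax the push to about 2–3 N, release, and lift straight up.

Call:
jog_arm(
  moves=[
    [[-0.001, -0.0004, 0], [0, 0, 0], 0],
    [[-0.0015, -0.0004, 0], [0, 0, 0], 0],
    [[-0.0015, -0.0004, 0], [0, 0, 0], 0],
  ],
)

```text
clock: 18.77
ee_pos: [0.6327, 0.04, 0.1453]
tcp_rot: [0.739, 0.673, 0.0, 0.0]
wrist_force: [0.6, -4.1, 0.4]
opening: 0.129
```

Call:
jog_arm(
  moves=[
    [[0, 0, 0], [0, 0, 0], 20],
    [[0, 0, 0], [0, 0, 0], 30],
    [[0, 0, 0], [0, 0, 0], 40],
    [[0, 0, 0], [0, 0, 0], 45],
    [[0, 0, 0], [0, 0, 0], 45],
    [[0, 0, -0.02], [0, 0, 0], 45],
    [[0, 0, -0.05], [0, 0, 0], 45],
    [[0, 0, -0.1], [0, 0, 0], 45],
    [[0, 0, -0.12], [0, 0, 0], 45],
    [[0, 0, -0.12], [0, 0, 0], 45],
  ],
)

```text
clock: 20.02
ee_pos: [0.6331, 0.0402, 0.267]
tcp_rot: [0.739, 0.673, 0.001, 0.001]
wrist_force: [0.5, 0.6, -0.5]
opening: 0.452
```

Call:
jog_arm(
  moves=[
    [[0, -0.05, -0.02], [0, 0, 0], 45],
    [[0, -0.1, -0.02], [0, 0, 0], 45],
    [[0, -0.15, -0.02], [0, 0, 0], 45],
    [[0, -0.2, -0.02], [0, 0, 0], 45],
    [[0, -0.22, -0.02], [0, 0, 0], 45],
    [[0, -0.22, -0.02], [0, 0, 0], 45],
  ],
)

```text
clock: 20.78
ee_pos: [0.412, 0.0608, 0.2845]
tcp_rot: [0.739, 0.674, -0.0, -0.0]
wrist_force: [0.9, -0.7, -0.1]
opening: 0.45
```

```bash
python3 rod.py
python3 - <<'E'
from h import *
a=read_camera("scene")["img"];b=read_camera("top");P=cloud(b)
A=cv2.resize(a[145:265,290:410],(400,400),interpolation=cv2.INTER_CUBIC)
B=cv2.resize(b["img"][130:230,260:360],(400,400),interpolation=cv2.INTER_CUBIC)
save("pics/f.png",np.hstack([A,B]))
d=np.array([.0931,.9957])
x,y,z=[P[...,i] for i in range(3)]
m=(abs(x-.6305-.0935*y)<.012)&(y>0)&(y<.1)&(z>.165)&(z<.195);t=(P[m][:,:2]-[.629,-.017])@d
print("handle tops along rod",np.sort(t).round(3)[[0,len(t)//4,len(t)//2,3*len(t)//4,-1]],len(t))
c=np.load("top0.npz")
for n,(u,v) in dict(red=(386,247),green=(287,240)).items():
    q=np.abs(c["img"][v-14:v+14,u-14:u+14].astype(int)-b["img"][v-14:v+14,u-14:u+14]).mean();print(n,q.round(1))
E
```

```text
[ 0.89 -0.72 -0.12] [ 0.022 -0.033 -0.017] [0.412  0.0608 0.2845] 0.45
rod -0.14 76 ztop [0.134  0.1361]
rod -0.1 72 ztop [0.1341 0.1362]
rod -0.02 39 ztop [0.1338 0.1363]
yellow 287 [0.625  0.0236 0.0952] [0.6693 0.0518 0.179 ]
white top 712 [0.6337 0.6424 0.1745] [0.618  0.0287 0.1451] [0.6479 1.2801 0.1861]
collar 15 [0.6472 0.0864 0.1347] [[0.6437, 0.0799, 0.1252], [0.6509, 0.1005, 0.141]]
handle tops along rod [0.046 0.056 0.07  0.081 0.092] 127
red 1.6
green 17.8
```

View pics/f.png

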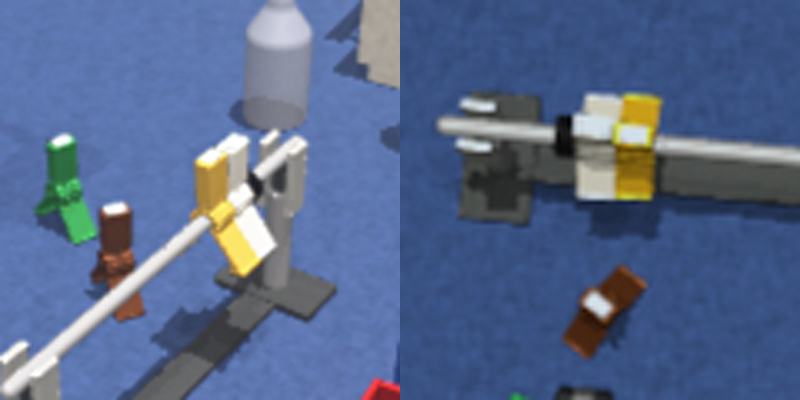

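The top half shows collar (565,135), white (597,130) and yellow (635,135) in contact. The handle tops span 46 mm along the rod, about the expected 48, and the rod is at rest. The green patch difference comes from the arm in view; in the scene half the green ring stands where it was. Handing in.

```bash
python3 -c "from rig import finish_job;print(finish_job())"
```

```text
the job is handed in; nothing more can be done
None
```

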